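# Count whole tablets into the trough of a counting tray and shut its cover

### The job

Dispense from the grey plastic tablet counting tray: with closed fingers, push the four whole round tablets across the deck into the long trough on its left side, leaving the two broken halves on the deck, then swing the trough's hinged cover down with a fingertip until it is fully shut. The tablets are only pushed, never picked up or pressed hard, and the tube and the two vials beside the tray stay standing where they are.

Things in the scene. Friction and masses are not known exactly. Their poses are not given: they have to be found in the camera images.
- tray: grey plastic tablet counting tray, 240 (x) x 216 (y) mm, fixed on the desk. Origin: middle of its underside, on the desk; z up; the trough is along its +y (left) side. Flat deck at z = 32 mm, x -116 to 116, y -104 to 56, no lip towards the trough; 4 mm rims up to z = 40 on its other sides (far rim open at y -104 to -60, the spout). Things on the deck start 30 to 42 mm apart along x, at y -35 to 25
- trough (a point): middle of the trough's floor, in the tray frame at y = 79, z = 9 mm; same axes as the tray. The trough is open above, 232 mm long (x) and 46 mm wide (y), 23 mm deep below the deck; its inner edge is the deck's edge, its outer and end walls reach z = 36 mm
- cover_hinge (a point): middle of the cover's hinge line, which runs along the tray's x at y = 105, z = 39 mm in the tray frame; same axes as the tray. The cover is a 228 x 55 x 3 mm white plastic plate with a 44 mm wide finger tab at the middle of its free edge (64 mm from the hinge with the tab)
- cover (a joint): angle of the trough's cover: 0 = shut, level over the trough, its top at z = 40 mm, free edge 5 mm above the deck; pi/2 = upright; 1.95 = leaning back outward, the stop; starts 1.6 to 1.95. The hinge is stiff: the cover stays where it is left and does not fall; a push of about 1 N moves it
- tablet_0: whole effervescent tablet: plain white round disc, 25 mm across and 7 mm thick, with a score line over each face, 10 to 14 g; starts lying flat on the tray's deck. Origin at its centre
- tablet_1: whole effervescent tablet: plain white round disc, 25 mm across and 7 mm thick, with a score line over each face, 10 to 14 g; starts lying flat on the tray's deck. Origin at its centre
- tablet_2: whole effervescent tablet: plain white round disc, 25 mm across and 7 mm thick, with a score line over each face, 10 to 14 g; starts lying flat on the tray's deck. Origin at its centre
- tablet_3: whole effervescent tablet: plain white round disc, 25 mm across and 7 mm thick, with a score line over each face, 10 to 14 g; starts lying flat on the tray's deck. Origin at its centre
- half_0: half of a broken tablet: white D-shaped piece, 25 x 12.5 mm and 7 mm thick, 10 g; lies flat on the deck. Origin at the middle of its thickness, 5 mm from the broken straight edge; its y axis points from that edge to the round side
- half_1: half of a broken tablet: white D-shaped piece, 25 x 12.5 mm and 7 mm thick, 10 g; lies flat on the deck. Origin at the middle of its thickness, 5 mm from the broken straight edge; its y axis points from that edge to the round side
- tube: closed white tablet tube, 32 mm across, 99 mm tall, standing loose on the desk 40 to 60 mm beyond the tray's far rim. Origin at the centre of its underside
- vial_a: small white glass medicine vial with crimped cap, 22 mm across, 47 mm tall, standing loose on the desk 35 to 60 mm outside the tray's right rim. Origin at the centre of its underside
- vial_b: small white glass medicine vial with crimped cap, 22 mm across, 47 mm tall, standing loose on the desk 35 to 60 mm outside the tray's right rim. Origin at the centre of its underside

How it is judged (in metres and radians):
On the way, in this order (a step that is already met when the one before it is completed fails the run):
1. the four whole tablets lie in the trough, the cover still open (x of tablet_0 in the frame of tray between -0.116 and 0.116 m and y of tablet_0 in the frame of tray between 0.056 and 0.102 m and z of tablet_0 in the frame of tray between 0.005 and 0.026 m and x of tablet_1 in the frame of tray between -0.116 and 0.116 m and y of tablet_1 in the frame of tray between 0.056 and 0.102 m and z of tablet_1 in the frame of tray between 0.005 and 0.026 m and x of tablet_2 in the frame of tray between -0.116 and 0.116 m and y of tablet_2 in the frame of tray between 0.056 and 0.102 m and z of tablet_2 in the frame of tray between 0.005 and 0.026 m and x of tablet_3 in the frame of tray between -0.116 and 0.116 m and y of tablet_3 in the frame of tray between 0.056 and 0.102 m and z of tablet_3 in the frame of tray between 0.005 and 0.026 m and value of joint cover above 0.5 rad), for 0.2 s.
2. the cover is shut over them (value of joint cover below 0.06 rad and x of tablet_0 in the frame of tray between -0.116 and 0.116 m and y of tablet_0 in the frame of tray between 0.056 and 0.102 m and z of tablet_0 in the frame of tray between 0.005 and 0.026 m and x of tablet_1 in the frame of tray between -0.116 and 0.116 m and y of tablet_1 in the frame of tray between 0.056 and 0.102 m and z of tablet_1 in the frame of tray between 0.005 and 0.026 m and x of tablet_2 in the frame of tray between -0.116 and 0.116 m and y of tablet_2 in the frame of tray between 0.056 and 0.102 m and z of tablet_2 in the frame of tray between 0.005 and 0.026 m and x of tablet_3 in the frame of tray between -0.116 and 0.116 m and y of tablet_3 in the frame of tray between 0.056 and 0.102 m and z of tablet_3 in the frame of tray between 0.005 and 0.026 m), for 0.2 s.
At the end, for the whole second after the job is handed in: All four whole tablets lie in the trough (centres within its outline and below z = 26 mm of the tray frame), both halves lie on the deck within its outline, the cover is shut to within 0.06 rad, tablets and halves are at rest (under 20 mm/s), and the tube and the vials stand upright (all of step 2 and x of half_0 in the frame of tray between -0.116 and 0.116 m and y of half_0 in the frame of tray between -0.104 and 0.056 m and z of half_0 in the frame of tray between 0.03 and 0.05 m and x of half_1 in the frame of tray between -0.116 and 0.116 m and y of half_1 in the frame of tray between -0.104 and 0.056 m and z of half_1 in the frame of tray between 0.03 and 0.05 m and linear speed of each of tablet_0, tablet_1, tablet_2, tablet_3, half_0, half_1 below 0.02 m/s and angle between each of tube, vial_a, vial_b's own z axis and vertical below 0.2 rad); the robot touches nothing.
It fails at once if a tablet or half is lifted more than 30 mm above the deck (z of any of tablet_0, tablet_1, tablet_2, tablet_3, half_0, half_1 in the frame of tray above 0.0655 m).
It fails at once if a half is swept into the trough or off the deck (z of any of half_0, half_1 in the frame of tray below 0.026 m).
It fails at once if a whole tablet falls off the tray (z of any of tablet_0, tablet_1, tablet_2, tablet_3 in the frame of tray below 0.005 m).
It fails at once if a tablet or half is pressed with more than 20 N (contact force between the fingers and tablet_0 above 20 N or contact force between the fingers and tablet_1 above 20 N or contact force between the fingers and tablet_2 above 20 N or contact force between the fingers and tablet_3 above 20 N or contact force between the fingers and half_0 above 20 N or contact force between the fingers and half_1 above 20 N).
It fails at once if the tube or a vial is shifted by more than 20 mm (distance of any of tube, vial_a, vial_b from where it was at the start of the episode above 0.02 m).
It also fails if it takes over 54 s, if anything falls off the work surface, if the arm or the gripper's body presses on something with over 40 N, if the wrist force passes 120 N, or if a joint passes its speed limit or range.

### The arm

A 6-joint arm with a two-finger parallel gripper is mounted at the origin on a cart in front of the work surface, level with it; the furniture and walls round the work are solid. World frame = base frame: x ahead of the robot, y to its left, z up, the work surface at z = 0. Lengths are in mm, angles in rad, forces in N, time in s.
With the tool pointing down it reaches from about 350 to 775 mm from the base axis. Payload 7.3 kg.
Tool frame: the origin (TCP) lies between the finger pads; the fingertips stand 14 mm ahead of it and the grasp point (between the pads) lies 5 mm behind it; z points along the fingers, y is the line along which they close (so a half turn about z gives the same grasp; the last joint's range is limited). The gripper opens to 92 mm and grips with 3 to 60 N. Pads are 19 mm wide; open, the fingers measure 130 mm over their backs; the gripper's body (75 mm by 190 mm) begins 47 mm behind the grasp point.
Start: joints at [0.954, 0.342, 1.524, -0, 1.275, -0.146], TCP at [238.128, 467.909, 240.741] pointing down, gripper open.
Joint ranges: [-2.53, 2.53], [-0.77, 2.02], [0.04, 2.7], [-1, 4.14], [0.28, 2.66], [-3.11, 3.11]. Speed limits (rad/s): [2.57, 2.57, 3.14, 3.14, 3.14, 3.14].

### API

Orientations are given as [roll, pitch, yaw] about the fixed x, y, z axes, in that order (R = Rz(yaw) Ry(pitch) Rx(roll)).
In Python, from plant import get_obs, cams, close_job gives the robot as it stands. The module is installed in compiled form; this text tells all that it offers.
- The arm moves only by the shell command python3 -m creep 'ROWS'. ROWS is JSON, a list of rows, each an object of numbers: "hand": the opening, from 0 (shut) to 1 (fully open); "tx", "ty", "tz": the shift along the tool's x, y, z in m; "spin": the turn about the tool's z in degrees. In form: [{"hand": .., "tx": .., "ty": .., "tz": .., "spin": ..}, ...]. A call has 1 to 5 rows; each row shifts and turns the commanded pose from where the row before left it, along the tool's axes as they then stand; what a row does not reach is not made up. A row lasts 1/8 s, in which the tool goes at most 62.5 mm and 10.7 degrees, less where a joint would pass 70% of its speed; a pose out of reach is approached as far as the arm can. A call is refused whole if a number of a shift passes 0.0625 or a number of a turn 10.7, either way. A call with a gripper value outside its range is refused whole. The fingers move at their own pace and stop on an object; the grip force is fixed at half the most. Time passes only in rows, so rows that do not move let the fingers close. It gives the time, the measured TCP pose, the force, the opening and the grip force at its end, in the units of the state.
- get_obs(): the state, without advancing time (a new reading comes with each control period).
- cams.capture(name): name is "scene" or "top"; returns a dict with "color" (480x640x3 uint8, red, green, blue), "K" (3x3 intrinsics, pixels), "k1" (the pictures are not rectified: a ray, as slopes to the right and down, at radius r is drawn at 1 + k1 r^2 times it, then the intrinsics apply), "R" (3x3) and "t" (3): a world point X has camera coordinates R X + t. Camera axes: x right, y down, z forward; pixel columns grow to the right and rows downward; lengths in mm; the calibration is good to about 2 mm. A picture is of the moment at which its call begins. There is no depth.
- close_job(): hands the job in; it is judged then, once.
The state is a dict: "time": time; "joint_positions": joint angles; "dq": joint speeds; "tau": joint torques, N m; "tool_pos": TCP position; "tcp_rot": TCP orientation; "contact_force": force on the tool from outside, world axes, zero at the start; "moment": the same for the moment, N m; "grip_width": finger opening in mm; "finger_force": force on a finger pad.
Only numpy, scipy, OpenCV 4.12 (cv2) and the standard library are available. Lean on these libraries where they do the work, as an engineer would, in place of code of your own. Each camera call takes 0.05 s, during which the arm holds its last target. There are 200 camera calls.

## Working session

There is one attempt and no reset: what is moved stays moved. The work goes in short steps, Python scripts to look and compute and a shell command to move; the robot and the scene stay as the last step left them, time stands still between calls to the robot, and variables do not carry over. Pictures are saved under pics/ and viewed, at most 14 in all, crops included, and the job is handed in when it is done.

```bash
mkdir -p pics; python3 - <<'E'
from plant import get_obs,cams
import cv2
o=get_obs();print(o['time'],o['tool_pos'],o['tcp_rot'],o['grip_width'])
for n in("scene","top"):
    c=cams.capture(n);cv2.imwrite(f"pics/{n}0.png",c["color"][:,:,::-1]);print(n,c["K"],c["k1"],c["R"],c["t"])
E
```

```text
0.0 [237.88701299 467.58415521 240.05864884] [-3.14009189e+00 -2.38303944e-04  2.67077563e+00] 91.54173171841614
scene [[503.60053542   0.         315.75398426]
 [  0.         503.60053542 248.0989902 ]
 [  0.           0.           1.        ]] -0.0886049428641559 [[ 0.6500333  -0.75944068  0.0265813 ]
 [-0.34785521 -0.32847742 -0.87812262]
 [ 0.6756134   0.5615625  -0.47769666]] [-365.84829911  270.45975461  454.56538736]
top [[566.12089874   0.         310.69021716]
 [  0.         566.12089874 236.6238178 ]
 [  0.           0.           1.        ]] -0.026993026956797797 [[ 0.02133589 -0.99927765  0.03144772]
 [-0.99380264 -0.02463026 -0.10839587]
 [ 0.10909213 -0.0289401  -0.99361027]] [  4.78666019 598.96216818 843.55364324]
```

View pics/top0.png

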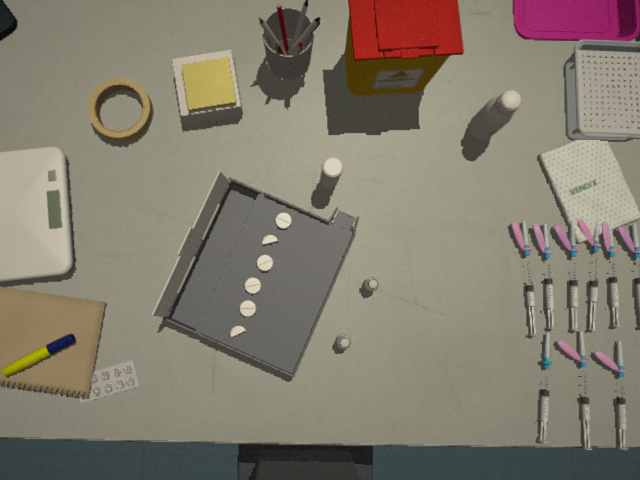

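View pics/scene0.png

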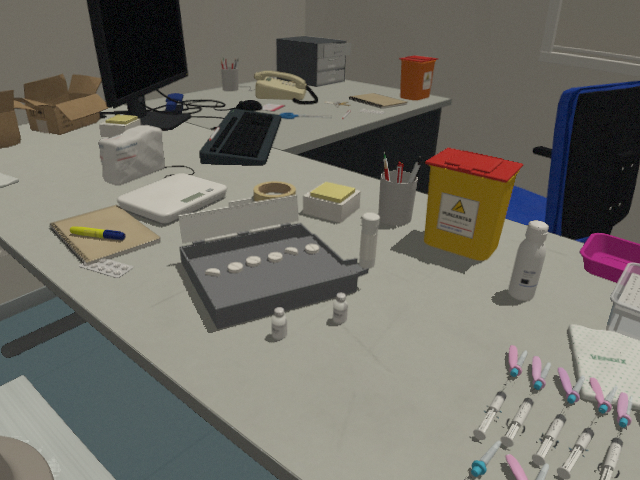

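The top view shows the tray turned about 25° clockwise. The objects on the deck form one line: tablet (284,221), half (269,240), tablets (264,263), (253,286) and (248,309), half (237,331). The trough is on the left and the cover is open at the far left. The tube is at (331,170), and the vials are at (370,287) and (343,343).

```bash
cat > h.py <<'E'
from plant import get_obs,cams
import cv2,numpy as np
def ray(c,px,z):
    px=np.atleast_2d(np.float64(px))
    n=cv2.undistortPoints(px[:,None],c["K"],np.array([c["k1"],0,0,0.]))[:,0]
    d=np.c_[n,np.ones(len(n))]@c["R"]; o=-c["R"].T@c["t"]
    return o+d*((z-o[2])/d[:,2])[:,None]
def proj(c,X):
    r,_=cv2.Rodrigues(c["R"]);return cv2.projectPoints(np.float64(X).reshape(-1,1,3),r,c["t"],c["K"],np.array([c["k1"],0,0,0.]))[0][:,0]
def blobs(c,box=(190,190,320,350)):
    x0,y0,x1,y1=box;g=c["color"][y0:y1,x0:x1].min(2);m=(g>130).astype(np.uint8)
    out=[]
    for k in cv2.findContours(m,cv2.RETR_EXTERNAL,cv2.CHAIN_APPROX_NONE)[0]:
        a=cv2.contourArea(k)
        if 20<a<400:
            M=cv2.moments(k);out.append((a,M["m10"]/a+x0,M["m01"]/a+y0))
    return out
E
python3 - <<'E'
from h import *
c=cams.capture("top")
for b in blobs(c): print(np.round(b,1),ray(c,b[1:],38.5).round(1))
im=cv2.resize(c["color"][160:385,140:390,::-1],None,fx=2.6,fy=2.6,interpolation=cv2.INTER_CUBIC);cv2.imwrite("pics/crop.png",im)
E
```

```text
[ 31.  315.1 342.7] [[437.3   8.7  38.5]]
[ 87.  236.7 330.2] [[453.6 127.2  38.5]]
[ 27.5 317.4 329.7] [[456.8   5.6  38.5]]
[180.  247.3 307.8] [[487.5 112.3  38.5]]
[178.  252.4 284.9] [[522.1 105.7  38.5]]
[177.  264.6 262.1] [[557.2  88.3  38.5]]
[ 82.  268.9 238.8] [[593.   82.7  38.5]]
[172.5 283.1 219.8] [[623.1  61.8  38.5]]
[334.5 197.8 203.6] [[644.8 193.6  38.5]]
```

View pics/crop.png

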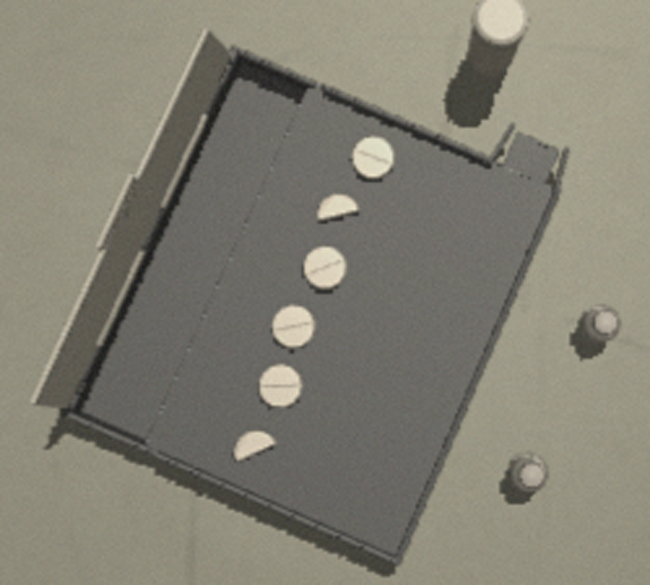

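The crop shows the rim corners at (397,562), (566,150), (236,48) and (68,412). The deck/trough edge runs from (150,440) to (308,93), and the cover leans back along the left side.

```bash
cat >> h.py <<'E'
E
python3 - <<'E'
from h import *
c=cams.capture("top")
f=lambda p:np.array(p)/2.6+[140,160]-.3
P=[((397,562),40,(-120,-108)),((566,150),40,(120,-108)),((236,48),36,(120,108)),((68,412),36,(-120,108)),((150,440),32,(-116,56)),((308,93),32,(116,56))]
W=np.array([ray(c,f(p),z)[0] for p,z,_ in P]);T=np.float64([t for *_,t in P])
a,b=T-T.mean(0),W[:,:2]-W[:,:2].mean(0)
yaw=np.arctan2((a[:,0]*b[:,1]-a[:,1]*b[:,0]).sum(),(a*b).sum())
R=np.array([[np.cos(yaw),-np.sin(yaw)],[np.sin(yaw),np.cos(yaw)]]);o=W[:,:2].mean(0)-R@T.mean(0)
print(W.round(1),np.degrees(yaw),o,((W[:,:2]-o)@R-T).round(1))
for q in blobs(c): print(q[0],((ray(c,q[1:],38.5)[0,:2]-o)@R).round(1))
# cover top edge (free edge ends) 
open("tray.txt","w").write(f"{yaw} {o[0]} {o[1]}")
s=cams.capture("scene");print(s["t"].shape)
for q in blobs(s,(195,235,330,285)): print("scene",np.round(q,1),((ray(s,q[1:],38.)[0,:2]-o)@R).round(1))
for z in (103,108,113,115): print("edge in top at z",z,((ray(c,f([(207,32),(36,403)]),z)[:,:2]-o)@R).round(0))
for p,z in((331,166),99),((371,284),47),((344,341),47): print(((ray(c,p,z)[0,:2]-o)@R).round(0))
E
```

```text
[[387.9  41.7  40. ]
 [629.5 -52.7  40. ]
 [686.5 145.3  36. ]
 [469.2 234.6  36. ]
 [453.9 187.2  32. ]
 [661.1 101.7  32. ]] -20.95662597526061 [541.34371873  92.21162108] [[-5.3  5.9]
 [14.2  4.2]
 [-3.4 -6.5]
 [ 1.7 -0.8]
 [ 0.4  1.4]
 [-7.5 -4.2]]
86.0 [-94.4   1.2]
62.0 [ -56.7 -113.1]
179.5 [-57.5  -0.6]
178.0 [-22.8   5.7]
179.0 [16.1  2.1]
81.5 [51.6  9.7]
174.5 [87.4  0.8]
316.0 [ 61.3 132. ]
(3,)
scene [ 39.5 213.  270. ] [-93.3   5.1]
scene [ 82.5 235.1 265.5] [-56.    2.9]
scene [ 76.5 253.2 259.3] [-21.3   9. ]
scene [ 74.5 275.  255.3] [17.7  5.8]
scene [ 31.  291.7 248.8] [53.9 14.1]
scene [ 65.5 311.7 246.9] [89.   5.2]
scene [ 65.  324.8 238.5] [126.1  23.3]
scene [ 28.5 216.4 237. ] [-50.7 114.4]
edge in top at z 103 [[ 108.  107.]
 [-113.  112.]]
edge in top at z 108 [[ 108.  106.]
 [-112.  111.]]
edge in top at z 113 [[ 107.  105.]
 [-112.  110.]]
edge in top at z 115 [[ 106.  105.]
 [-111.  110.]]
[179. -37.]
[  46. -160.]
[ -48. -154.]
```

```bash
cat >> h.py <<'E'
yaw=np.radians(-22.4);O=np.array([537.,92.]);RT=np.array([[np.cos(yaw),-np.sin(yaw)],[np.sin(yaw),np.cos(yaw)]])
tr=lambda p:(np.asarray(p)[...,:2]-O)@RT
def stat():
    o=get_obs();print("t",o["time"],"tray",tr(o["tool_pos"]).round(1),"z",o["tool_pos"][2].round(1),"yaw-err deg",round(np.degrees(o["tcp_rot"][2])-157.6,2),"F",np.round(o["contact_force"],1),"w",round(o["grip_width"],1))
def look():
    c=cams.capture("top")
    for q in blobs(c): print(q[0],tr(ray(c,q[1:],38.5)[0]).round(1))
    return c
E
python3 -c "
from h import *
stat();c=look()
s=cams.capture('scene')
for q in blobs(s,(195,235,330,285)): print('scene',tr(ray(s,q[1:],38)[0]).round(1))
# deck-edge check, near edge, left edge
f=lambda p:np.array(p)/2.6+[140,160]-.3
for p,z in ((150,440),32),((308,93),32),((68,412),36),((236,48),36),((397,562),40): print(tr(ray(c,f(p),z)[0]).round(1))
for p,z in((331,166),99),((371,284),47),((344,341),47): print(tr(ray(c,p,z)[0]).round(0))
"
```

```text
t 0.25 tray [-419.6  233.5] z 240.4 yaw-err deg -4.58 F [-0.2  0.1 -0.9] w 92.1
87.0 [-90.5   0.7]
87.0 [ -53.5 -113. ]
180.5 [-53.5  -0.2]
179.0 [-18.9   7. ]
179.0 [20.   4.4]
81.5 [55.3 12.8]
173.0 [91.1  5. ]
333.5 [ 61.3 135.1]
scene [-89.5   4.3]
scene [-52.1   3.3]
scene [-17.6  10.3]
scene [21.4  8.2]
scene [57.4 17.3]
scene [92.8  9.1]
scene [129.4  27.9]
scene [-51. 115.]
[-113.1   56.4]
[111.1  56.3]
[-117.1  106. ]
[118.  106.2]
[-118.7 -103.3]
[184. -31.]
[  54. -157.]
[ -40. -153.]
```

```bash
python3 -m creep '[{"hand":0,"spin":-4.6},{"hand":0,"tx":-0.05,"ty":-0.027},{"hand":0,"tx":-0.05,"ty":-0.027},{"hand":0,"tx":-0.05,"ty":-0.027},{"hand":0,"tx":-0.05,"ty":-0.027}]'
python3 -m creep '[{"hand":0,"tx":-0.05,"ty":-0.027},{"hand":0,"tx":-0.05,"ty":-0.027},{"hand":0,"tx":-0.05,"ty":-0.027},{"hand":0,"tx":-0.05,"ty":-0.027},{"hand":0,"tx":-0.05,"ty":-0.027}]'
python3 -c "from h import *;stat()"
```

```text
t 0.35 tray [-419.6  233.6] z 240.6 yaw-err deg -4.58 F [-0.   0.4 -0.4] w 92.0invalid input at $[0]: expected keys hand, tx, ty, tz, spin
invalid input at $[0]: expected keys hand, tx, ty, tz, spin
```

All keys are required, so I'll write full rows.

```bash
python3 -m creep '[{"hand":0,"tx":0,"ty":0,"tz":0,"spin":-4.6},{"hand":0,"tx":-0.05,"ty":-0.027,"tz":0,"spin":0},{"hand":0,"tx":-0.05,"ty":-0.027,"tz":0,"spin":0},{"hand":0,"tx":-0.05,"ty":-0.027,"tz":0,"spin":0},{"hand":0,"tx":-0.05,"ty":-0.027,"tz":0,"spin":0}]'
python3 -m creep '[{"hand":0,"tx":-0.05,"ty":-0.027,"tz":0,"spin":0},{"hand":0,"tx":-0.05,"ty":-0.027,"tz":0,"spin":0},{"hand":0,"tx":-0.05,"ty":-0.027,"tz":0,"spin":0},{"hand":0,"tx":-0.05,"ty":-0.027,"tz":0,"spin":0},{"hand":0,"tx":-0.05,"ty":-0.027,"tz":0,"spin":0}]'
python3 -c "from h import *;stat()"
```

```text
time: 0.98
tool_pos: [382.9, 290.5, 240.9]
tcp_rot: [3.141, 0.0, 2.751]
contact_force: [1.1, 1.0, -0.9]
grip_width: 46.6
finger_force: 0.0
time: 1.6
tool_pos: [562.8, 70.3, 240.8]
tcp_rot: [3.141, 0.0, 2.751]
contact_force: [1.0, 0.5, 0.2]
grip_width: 1.1
finger_force: 0.0
t 1.6 tray [ 32.1 -10.3] z 240.8 yaw-err deg 0.02 F [1.  0.5 0.2] w 1.1
```

```bash
python3 -m creep '[{"hand":0,"tx":-0.05,"ty":-0.027,"tz":0,"spin":0},{"hand":0,"tx":-0.009,"ty":-0.007,"tz":0.04,"spin":0},{"hand":0,"tx":0,"ty":0,"tz":0.05,"spin":0},{"hand":0,"tx":0,"ty":0,"tz":0.05,"spin":0},{"hand":0,"tx":0,"ty":0,"tz":0.03,"spin":0}]'
python3 -c "
from h import *
stat();c=cams.capture('top');s=cams.capture('scene')
a=cv2.resize(c['color'][170:350,170:370],(600,540));b=cv2.resize(s['color'][150:330,170:400],(690,540))
cv2.imwrite('pics/n1.png',cv2.resize(np.hstack([a,b]),(800,335))[:,:,::-1])"
```

```text
time: 2.22
tool_pos: [602.1, 18.0, 67.9]
tcp_rot: [-3.141, -0.003, 2.751]
contact_force: [0.3, -0.5, 0.8]
grip_width: 0.3
finger_force: 0.0
t 2.225 tray [ 88.4 -43.6] z 67.9 yaw-err deg 0.01 F [ 0.3 -0.5  0.8] w 0.3
```

View pics/n1.png

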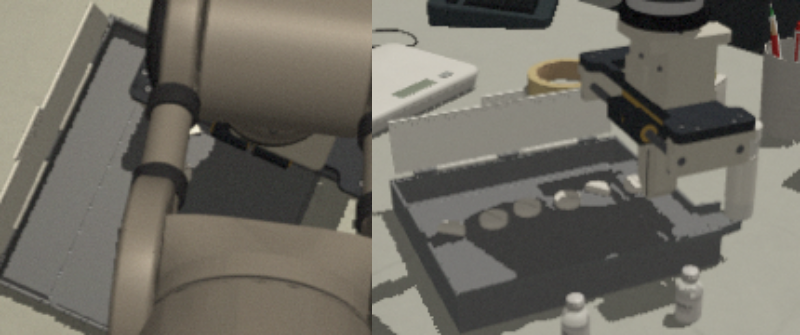

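The right-hand view shows the closed fingers just behind the far tablet, clear of the tube and the half.

```bash
python3 -m creep '[{"hand":0,"tx":0,"ty":0,"tz":0.009,"spin":0},{"hand":0,"tx":0,"ty":0,"tz":0.009,"spin":0},{"hand":0,"tx":0,"ty":0,"tz":0,"spin":0}]'
python3 -c "from h import *;stat()"
```

```text
time: 2.7
tool_pos: [603.4, 18.0, 52.8]
tcp_rot: [3.142, 0.0, 2.751]
contact_force: [-0.3, -0.0, -0.2]
grip_width: 0.4
finger_force: 0.0
t 2.7 tray [ 89.5 -43.1] z 52.8 yaw-err deg 0.03 F [-0.3 -0.  -0.2] w 0.4
```

```bash
python3 -m creep '[{"hand":0,"tx":-0.001,"ty":0,"tz":0.003,"spin":0},{"hand":0,"tx":0,"ty":0.008,"tz":0,"spin":0},{"hand":0,"tx":0,"ty":0.008,"tz":0,"spin":0},{"hand":0,"tx":0,"ty":0.008,"tz":0,"spin":0},{"hand":0,"tx":0,"ty":0.008,"tz":0,"spin":0}]'
python3 -m creep '[{"hand":0,"tx":0,"ty":0.008,"tz":0,"spin":0},{"hand":0,"tx":0,"ty":0.008,"tz":0,"spin":0},{"hand":0,"tx":0,"ty":0.004,"tz":0,"spin":0},{"hand":0,"tx":0,"ty":0,"tz":0,"spin":0}]'
python3 -c "
from h import *
stat();s=cams.capture('scene')
cv2.imwrite('pics/n2.png',cv2.resize(s['color'][180:330,170:400],(690,450))[:,:,::-1])"
```

```text
time: 3.32
tool_pos: [616.7, 48.0, 49.8]
tcp_rot: [3.141, 0.0, 2.751]
contact_force: [-0.4, 0.3, 0.3]
grip_width: 0.5
finger_force: 0.1
time: 3.82
tool_pos: [624.1, 66.0, 49.7]
tcp_rot: [3.142, -0.0, 2.751]
contact_force: [-0.8, -0.1, 0.9]
grip_width: 0.9
finger_force: 0.0
t 3.825 tray [90.5  9.2] z 49.7 yaw-err deg 0.05 F [-0.8 -0.1  0.9] w 0.9
```

View pics/n2.png

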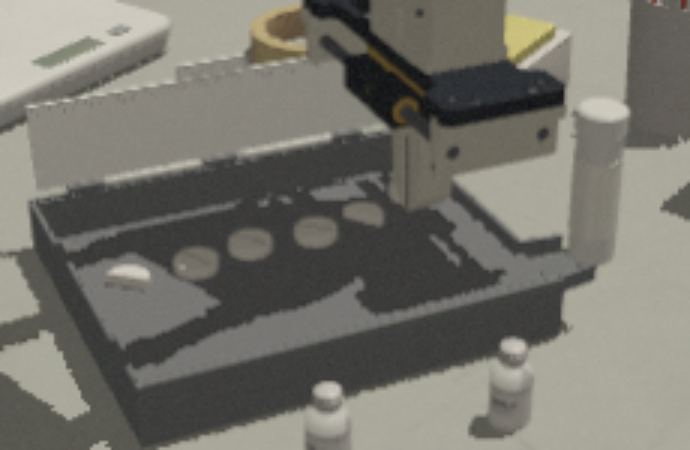

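The finger is pushing the far tablet, which is hidden behind it. The half at (362,212) and the other tablets have not moved.

```bash
python3 -m creep '[{"hand":0,"tx":0,"ty":0.006,"tz":0,"spin":0},{"hand":0,"tx":0,"ty":0.006,"tz":0,"spin":0},{"hand":0,"tx":0,"ty":0.006,"tz":0,"spin":0}]'
python3 -m creep '[{"hand":0,"tx":0,"ty":0.006,"tz":0,"spin":0},{"hand":0,"tx":0,"ty":0.006,"tz":0,"spin":0},{"hand":0,"tx":0,"ty":0.004,"tz":0,"spin":0},{"hand":0,"tx":0,"ty":0,"tz":0,"spin":0}]'
python3 -c "
from h import *
stat();s=cams.capture('scene')
cv2.imwrite('pics/n3.png',cv2.resize(s['color'][180:330,170:400],(690,450))[:,:,::-1])"
```

```text
time: 4.25
tool_pos: [631.1, 82.8, 49.8]
tcp_rot: [3.141, 0.0, 2.751]
contact_force: [-0.3, -0.0, -0.0]
grip_width: 0.5
finger_force: 0.0
time: 4.75
tool_pos: [637.1, 97.5, 49.7]
tcp_rot: [3.141, 0.0, 2.751]
contact_force: [-0.8, 0.5, 0.3]
grip_width: 0.6
finger_force: 0.0
t 4.75 tray [90.5 43.2] z 49.7 yaw-err deg 0.05 F [-0.8  0.5  0.3] w 0.6
```

View pics/n3.png

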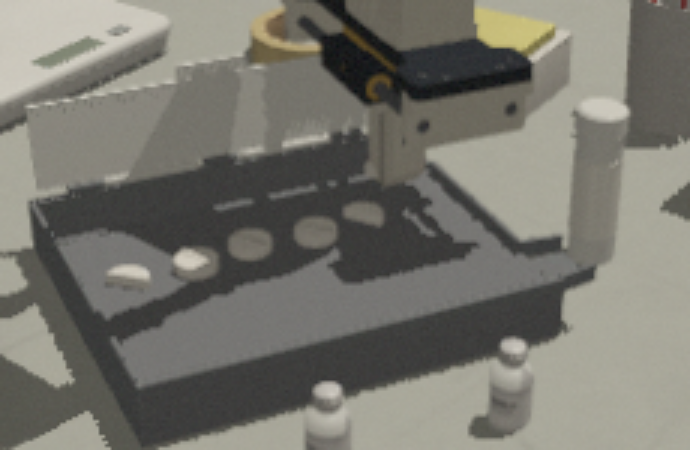

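```bash
python3 -m creep '[{"hand":0,"tx":0,"ty":-0.005,"tz":-0.05,"spin":0},{"hand":0,"tx":0.036,"ty":-0.034,"tz":-0.02,"spin":0},{"hand":0,"tx":0.036,"ty":-0.034,"tz":0,"spin":0},{"hand":0,"tx":0,"ty":0,"tz":0,"spin":10},{"hand":0,"tx":0,"ty":0,"tz":0,"spin":10}]'
python3 -m creep '[{"hand":0,"tx":0,"ty":0,"tz":0,"spin":10},{"hand":0,"tx":0,"ty":0,"tz":0,"spin":10},{"hand":0,"tx":0,"ty":0,"tz":0,"spin":10},{"hand":0,"tx":0,"ty":0,"tz":0,"spin":10},{"hand":0,"tx":0,"ty":0,"tz":0,"spin":10}]'
python3 -m creep '[{"hand":0,"tx":0,"ty":0,"tz":0,"spin":10},{"hand":0,"tx":0,"ty":0,"tz":0,"spin":10},{"hand":0,"tx":0,"ty":0,"tz":0,"spin":0}]'
python3 -c "
from h import *
stat();s=cams.capture('scene');c=cams.capture('top')
a=cv2.resize(c['color'][170:350,150:350],(600,540));b=cv2.resize(s['color'][150:330,170:400],(690,540))
cv2.imwrite('pics/n4.png',cv2.resize(np.hstack([a,b]),(800,335))[:,:,::-1])"
```

```text
time: 5.42
tool_pos: [542.2, 56.6, 120.2]
tcp_rot: [3.141, 0.0, 2.396]
contact_force: [-0.4, -0.8, 0.2]
grip_width: 0.3
finger_force: 0.0
time: 6.05
tool_pos: [542.6, 56.8, 119.8]
tcp_rot: [3.141, -0.0, 1.523]
contact_force: [0.6, 0.3, -0.1]
grip_width: 0.6
finger_force: 0.0
time: 6.42
tool_pos: [542.6, 56.9, 119.8]
tcp_rot: [3.142, -0.0, 1.182]
contact_force: [0.9, 0.9, 0.6]
grip_width: 0.5
finger_force: 0.0
t 6.425 tray [ 18.6 -30.3] z 119.8 yaw-err deg -89.9 F [0.9 0.9 0.6] w 0.5
```

View pics/n4.png

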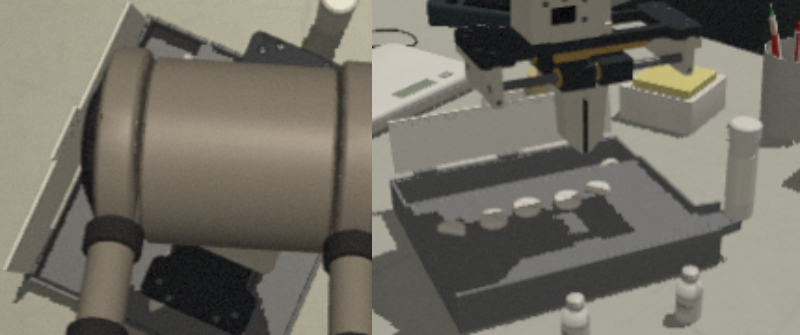

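```bash
python3 -c "
from h import *
c=cams.capture('top');s=cams.capture('scene')
for z in (14,20,38.5): print(z,tr(ray(c,(252,201),z)[0]).round(1))
for q in blobs(s,(195,225,330,285))+blobs(c,(235,185,275,215)): print(np.round(q,1))
for q in blobs(s,(195,225,330,285)): print([tr(ray(s,q[1:],z)[0]).round(1) for z in(38,20,13)])
for q in blobs(c,(235,185,275,215)): print([tr(ray(c,q[1:],z)[0]).round(1) for z in(38,20,13)])
"
```

```text
14 [101.6  63.9]
20 [100.8  63.1]
38.5 [98.4 60.6]
[ 41.5 251.8 258. ]
[ 39.5 273.  254.2]
[ 32.  291.8 248.8]
[ 55.5 220.4 236.2]
[260.5 320.4 231.8]
[ 44.  262.1 227.9]
[127.5 265.7 188.4]
[array([-18.1,  15.7]), array([-7.5, 45.5]), array([-3.4, 57.1])]
[array([19.8, 13. ]), array([32. , 42.7]), array([36.8, 54.2])]
[array([57.6, 17.3]), array([71.4, 47.2]), array([76.7, 58.9])]
[array([-42.1, 115.1]), array([-32.5, 149.1]), array([-28.8, 162.4])]
[array([134.7,  55.9]), array([151.7,  87.4]), array([158.3,  99.7])]
[array([ 40.7, 115.9]), array([ 53.8, 150. ]), array([ 58.8, 163.2])]
[array([125. ,  49.4]), array([127.9,  51.6]), array([129. ,  52.5])]
```

```bash
python3 -m creep '[{"hand":0,"tx":0,"ty":0,"tz":0.03,"spin":0},{"hand":0,"tx":0,"ty":0,"tz":0.025,"spin":0},{"hand":0,"tx":0,"ty":0,"tz":0.01,"spin":0},{"hand":0,"tx":0,"ty":0,"tz":0.005,"spin":0},{"hand":0,"tx":0,"ty":0,"tz":0,"spin":0}]'
python3 -m creep '[{"hand":0,"tx":0.008,"ty":0,"tz":0,"spin":0},{"hand":0,"tx":0.008,"ty":0,"tz":0,"spin":0},{"hand":0,"tx":0.008,"ty":0,"tz":0,"spin":0},{"hand":0,"tx":0.008,"ty":0,"tz":0,"spin":0}]'
python3 -c "
from h import *
stat();s=cams.capture('scene')
cv2.imwrite('pics/n5.png',cv2.resize(s['color'][180:330,170:400],(690,450))[:,:,::-1])
print([(z,tr(ray(s,(298,237),z)[0]).round(1)) for z in(38,20,13)])"
```

```text
time: 7.25
tool_pos: [543.0, 57.1, 50.1]
tcp_rot: [3.141, -0.0, 1.181]
contact_force: [-0.6, -0.1, 0.1]
grip_width: 0.7
finger_force: 0.0
time: 7.75
tool_pos: [555.1, 87.4, 49.9]
tcp_rot: [3.141, -0.0, 1.181]
contact_force: [0.0, 0.3, -0.8]
grip_width: 0.1
finger_force: 0.1
t 7.75 tray [18.5  2.6] z 49.9 yaw-err deg -89.96 F [ 0.   0.3 -0.8] w 0.1
[(38, array([86.9, 53.8])), (20, array([101.9,  85.2])), (13, array([107.8,  97.5]))]
```

View pics/n5.png

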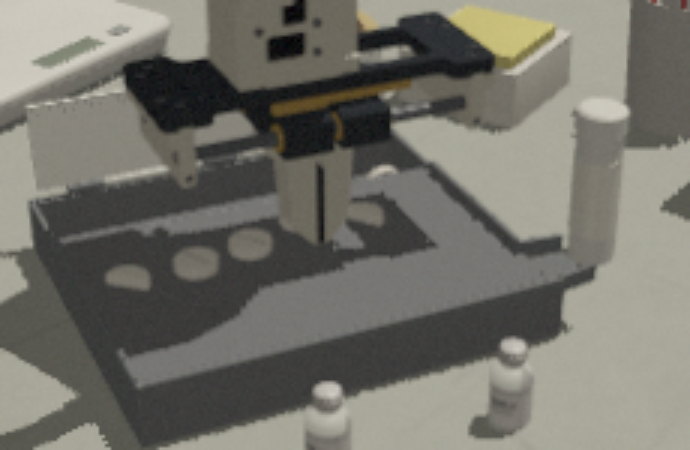

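The far tablet at (383,172) is cut off by the deck edge, so it lies in the trough. The paddle is pushing the next one, and the half at (365,212) is clear of it.

```bash
python3 -m creep '[{"hand":0,"tx":0.008,"ty":0,"tz":0,"spin":0},{"hand":0,"tx":0.008,"ty":0,"tz":0,"spin":0},{"hand":0,"tx":0.008,"ty":0,"tz":0,"spin":0},{"hand":0,"tx":0.006,"ty":0,"tz":0,"spin":0},{"hand":0,"tx":0.006,"ty":0,"tz":0,"spin":0}]'
python3 -m creep '[{"hand":0,"tx":0.006,"ty":0,"tz":0,"spin":0},{"hand":0,"tx":0.006,"ty":0,"tz":0,"spin":0},{"hand":0,"tx":0,"ty":0,"tz":0,"spin":0},{"hand":0,"tx":0,"ty":0,"tz":-0.04,"spin":0},{"hand":0,"tx":-0.025,"ty":-0.01,"tz":0,"spin":0}]'
python3 -m creep '[{"hand":0,"tx":-0.03,"ty":-0.015,"tz":0,"spin":0},{"hand":0,"tx":-0.03,"ty":-0.012,"tz":0,"spin":0},{"hand":0,"tx":0,"ty":0,"tz":0,"spin":0}]'
python3 -c "
from h import *
stat();s=cams.capture('scene')
for q in blobs(s,(195,225,330,285)): print(np.round(q,1),tr(ray(s,q[1:],38)[0]).round(1))"
```

```text
time: 8.43
tool_pos: [568.7, 120.3, 49.7]
tcp_rot: [3.142, -0.0, 1.18]
contact_force: [-0.6, -0.3, -0.3]
grip_width: 0.1
finger_force: 0.1
time: 9.05
tool_pos: [556.9, 112.3, 92.5]
tcp_rot: [3.135, -0.003, 1.182]
contact_force: [-0.0, -0.8, -0.3]
grip_width: 0.4
finger_force: 0.0
time: 9.43
tool_pos: [505.1, 65.3, 89.8]
tcp_rot: [-3.14, 0.001, 1.178]
contact_force: [0.7, 0.8, 0.5]
grip_width: 0.6
finger_force: 0.0
t 9.425 tray [-19.3 -36.8] z 89.8 yaw-err deg -90.09 F [0.7 0.8 0.5] w 0.6
[ 45.  234.  264.1] [-52.3   8.4]
[ 82.  253.2 259.4] [-17.5  10.2]
[ 34.  291.7 248.8] [57.3 17.4]
[ 55.5 220.4 236.2] [-42.1 115.1]
[259.5 320.5 231.8] [134.7  55.9]
```

```bash
python3 -m creep '[{"hand":0,"tx":0,"ty":0,"tz":0.025,"spin":0},{"hand":0,"tx":0,"ty":0,"tz":0.01,"spin":0},{"hand":0,"tx":0.002,"ty":0,"tz":0.005,"spin":0},{"hand":0,"tx":0.008,"ty":0,"tz":0,"spin":0},{"hand":0,"tx":0.008,"ty":0,"tz":0,"spin":0}]'
python3 -m creep '[{"hand":0,"tx":0.008,"ty":0,"tz":0,"spin":0},{"hand":0,"tx":0.008,"ty":0,"tz":0,"spin":0},{"hand":0,"tx":0.008,"ty":0,"tz":0,"spin":0},{"hand":0,"tx":0.008,"ty":0,"tz":0,"spin":0},{"hand":0,"tx":0.008,"ty":0,"tz":0,"spin":0}]'
python3 -m creep '[{"hand":0,"tx":0.008,"ty":0,"tz":0,"spin":0},{"hand":0,"tx":0.008,"ty":0,"tz":0,"spin":0},{"hand":0,"tx":0.006,"ty":0,"tz":0,"spin":0},{"hand":0,"tx":0.006,"ty":0,"tz":0,"spin":0},{"hand":0,"tx":0.003,"ty":0,"tz":0,"spin":0}]'
python3 -m creep '[{"hand":0,"tx":0,"ty":0,"tz":0,"spin":0},{"hand":0,"tx":0,"ty":0,"tz":-0.04,"spin":0},{"hand":0,"tx":-0.025,"ty":-0.01,"tz":0,"spin":0},{"hand":0,"tx":-0.035,"ty":-0.015,"tz":0,"spin":0},{"hand":0,"tx":-0.032,"ty":-0.009,"tz":0,"spin":0}]'
python3 -c "
from h import *
stat();s=cams.capture('scene')
for q in blobs(s,(195,225,330,285)): print(np.round(q,1),tr(ray(s,q[1:],38)[0]).round(1))
cv2.imwrite('pics/n6.png',cv2.resize(s['color'][180:330,170:400],(690,450))[:,:,::-1])"
```

```text
time: 10.1
tool_pos: [514.1, 83.9, 50.2]
tcp_rot: [3.141, -0.001, 1.18]
contact_force: [0.4, 0.2, -0.6]
grip_width: 0.3
finger_force: 0.0
time: 10.72
tool_pos: [528.8, 120.7, 49.7]
tcp_rot: [-3.142, -0.0, 1.18]
contact_force: [0.2, -0.0, 0.8]
grip_width: 0.3
finger_force: 0.1
time: 11.35
tool_pos: [540.6, 149.2, 49.7]
tcp_rot: [3.142, -0.0, 1.18]
contact_force: [0.6, -0.0, -0.5]
grip_width: 0.0
finger_force: 0.0
time: 11.98
tool_pos: [472.8, 75.9, 89.8]
tcp_rot: [-3.141, 0.0, 1.181]
contact_force: [1.0, 0.3, 0.0]
grip_width: 0.0
finger_force: 0.0
t 11.975 tray [-53.3 -39.3] z 89.8 yaw-err deg -89.96 F [1.  0.3 0. ] w 0.0
[ 29.  211.6 269.5] [-91.2   7. ]
[ 68.5 235.  264.9] [-51.5   5.5]
[ 32.5 291.8 248.8] [57.5 17.3]
[ 36.5 215.1 237.2] [-52.1 115.1]
[259.5 320.5 231.8] [134.7  55.9]
[ 41.5 266.5 227.1] [ 49.5 115.5]
```

View pics/n6.png

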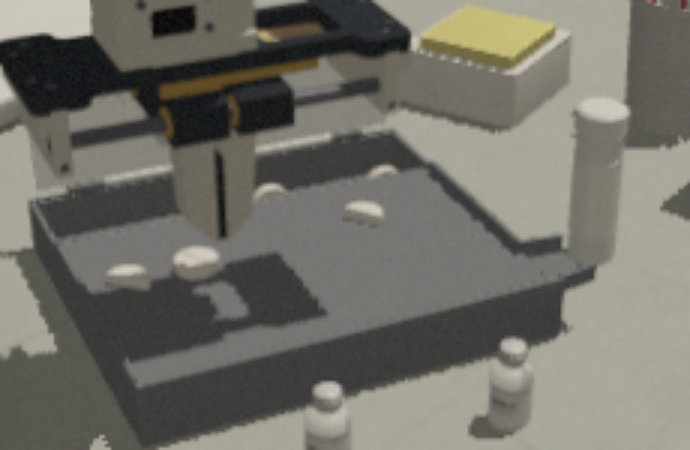

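In-trough tablets show at (383,172) and (270,193), and the halves are at (127,275) and (363,212). The last tablet is at (196,263).

```bash
python3 -m creep '[{"hand":0,"tx":0.002,"ty":0.002,"tz":0.025,"spin":0},{"hand":0,"tx":0,"ty":0,"tz":0.01,"spin":0},{"hand":0,"tx":0.002,"ty":0,"tz":0.005,"spin":0},{"hand":0,"tx":0.008,"ty":0,"tz":0,"spin":0},{"hand":0,"tx":0.008,"ty":0,"tz":0,"spin":0}]'
python3 -m creep '[{"hand":0,"tx":0.008,"ty":0,"tz":0,"spin":0},{"hand":0,"tx":0.008,"ty":0,"tz":0,"spin":0},{"hand":0,"tx":0.008,"ty":0,"tz":0,"spin":0},{"hand":0,"tx":0.008,"ty":0,"tz":0,"spin":0},{"hand":0,"tx":0.008,"ty":0,"tz":0,"spin":0}]'
python3 -m creep '[{"hand":0,"tx":0.008,"ty":0,"tz":0,"spin":0},{"hand":0,"tx":0.008,"ty":0,"tz":0,"spin":0},{"hand":0,"tx":0.006,"ty":0,"tz":0,"spin":0},{"hand":0,"tx":0.006,"ty":0,"tz":0,"spin":0},{"hand":0,"tx":0.003,"ty":0,"tz":0,"spin":0}]'
python3 -m creep '[{"hand":0,"tx":0,"ty":0,"tz":0,"spin":0},{"hand":0,"tx":0,"ty":0,"tz":-0.05,"spin":0},{"hand":0,"tx":0,"ty":0,"tz":-0.06,"spin":0},{"hand":0,"tx":0.04,"ty":-0.04,"tz":-0.03,"spin":0},{"hand":0,"tx":0.04,"ty":-0.04,"tz":0,"spin":0}]'
python3 -m creep '[{"hand":0,"tx":0.04,"ty":-0.04,"tz":0,"spin":0},{"hand":0,"tx":0.04,"ty":-0.04,"tz":0,"spin":0},{"hand":0,"tx":0.04,"ty":0,"tz":0,"spin":0},{"hand":0,"tx":0,"ty":0,"tz":0,"spin":0}]'
python3 -c "
from h import *
stat();s=cams.capture('scene');c=cams.capture('top')
for q in blobs(c,(150,170,340,370)): print(np.round(q,1),[tr(ray(c,q[1:],z)[0]).round(1) for z in (38.5,16)])
a=cv2.resize(c['color'][170:370,150:370],(594,540));b=cv2.resize(s['color'][150:330,170:400],(690,540))
cv2.imwrite('pics/n7.png',cv2.resize(np.hstack([a,b]),(800,336))[:,:,::-1])"
```

```text
time: 12.65
tool_pos: [484.1, 95.2, 50.2]
tcp_rot: [3.141, -0.001, 1.181]
contact_force: [0.4, -0.1, 0.6]
grip_width: 0.9
finger_force: 0.0
time: 13.28
tool_pos: [498.9, 131.9, 49.7]
tcp_rot: [3.142, -0.0, 1.18]
contact_force: [-0.5, -0.1, 0.7]
grip_width: 0.6
finger_force: 0.1
time: 13.9
tool_pos: [510.6, 160.4, 49.7]
tcp_rot: [3.142, -0.0, 1.18]
contact_force: [0.2, -0.7, 0.4]
grip_width: 0.2
finger_force: 0.0
time: 14.52
tool_pos: [468.6, 264.2, 192.1]
tcp_rot: [3.137, -0.004, 1.178]
contact_force: [0.9, -0.7, -0.1]
grip_width: 0.6
finger_force: 0.0
time: 15.02
tool_pos: [439.1, 406.5, 188.5]
tcp_rot: [3.141, -0.0, 1.183]
contact_force: [0.8, -0.1, -0.2]
grip_width: 0.5
finger_force: 0.0
t 15.025 tray [-210.4  253.5] z 188.5 yaw-err deg -89.83 F [ 0.8 -0.1 -0.2] w 0.5
[ 87.  236.8 330.2] [array([-90.4,   0.6]), array([-92.5,   2.1])]
[ 37.5 206.5 286.5] [array([-49.1,  69.6]), array([-50.1,  72.9])]
[ 38.  215.4 267.4] [array([-17.4,  69.4]), array([-17.5,  72.7])]
[ 98.  165.  285.3] [array([-72.6, 127.6]), array([-74.1, 132.4])]
[ 35.5 225.2 245.3] [array([19.3, 69.7]), array([20.1, 73. ])]
[ 82.  268.9 238.8] [array([55.3, 12.8]), array([57.1, 14.6])]
[ 34.5 248.7 204.2] [array([91.7, 63.2]), array([94.5, 66.3])]
[ 65.  332.3 172.4] [array([190.2, -34.9]), array([195.5, -34.4])]
```

View pics/n7.png

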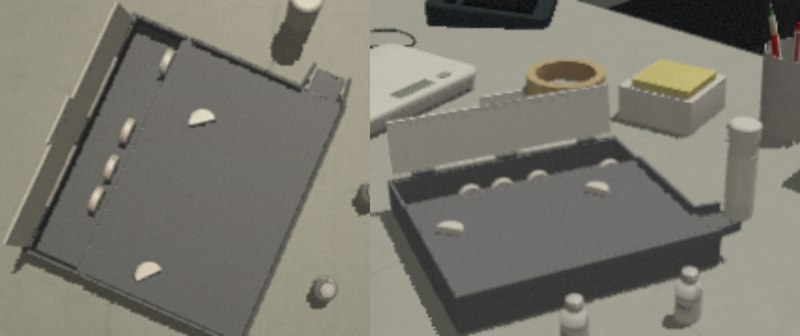

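All four whole tablets are in the trough, standing on edge along it. In the left view they are at (167,62), (127,130), (111,167) and (96,200). Both halves are still on the deck at (201,117) and (147,270), so next I go behind the cover.

```bash
python3 -m creep '[{"hand":0,"tx":-0.02,"ty":0.042,"tz":0,"spin":0},{"hand":0,"tx":-0.02,"ty":0.042,"tz":0,"spin":0},{"hand":0,"tx":-0.02,"ty":0.042,"tz":0,"spin":0},{"hand":0,"tx":-0.02,"ty":0.042,"tz":0,"spin":0},{"hand":0,"tx":-0.02,"ty":0.042,"tz":0,"spin":0}]'
python3 -m creep '[{"hand":0,"tx":0,"ty":0,"tz":0,"spin":0},{"hand":0,"tx":0,"ty":0,"tz":0.04,"spin":0},{"hand":0,"tx":0,"ty":0,"tz":0.04,"spin":0},{"hand":0,"tx":0,"ty":0,"tz":0.011,"spin":0},{"hand":0,"tx":0,"ty":0,"tz":0,"spin":0}]'
python3 -c "
from h import *
stat();s=cams.capture('scene')
cv2.imwrite('pics/n8.png',cv2.resize(s['color'][130:330,150:400],(690,552))[:,:,::-1])"
```

```text
time: 15.75
tool_pos: [595.8, 229.3, 189.3]
tcp_rot: [-3.141, 0.0, 1.178]
contact_force: [0.1, 0.5, -0.3]
grip_width: 0.5
finger_force: 0.0
time: 16.38
tool_pos: [594.9, 232.2, 98.3]
tcp_rot: [-3.141, 0.0, 1.18]
contact_force: [-0.1, -0.8, 1.3]
grip_width: 0.3
finger_force: 0.0
t 16.375 tray [1.000e-01 1.517e+02] z 98.3 yaw-err deg -89.98 F [-0.1 -0.8  1.3] w 0.3
```

View pics/n8.png

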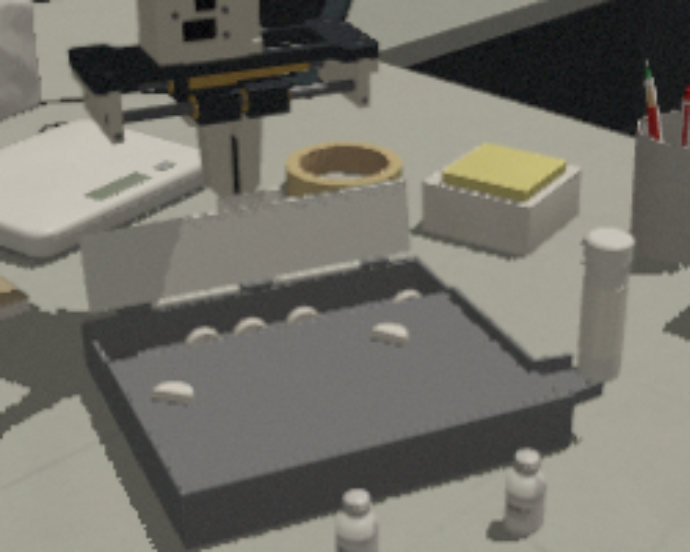

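The fingertip is behind the tab, outside the open cover. I'll sweep it over along the arc.

```bash
python3 -m creep '[{"hand":0,"tx":-0.01,"ty":0,"tz":0.002,"spin":0},{"hand":0,"tx":-0.01,"ty":0,"tz":0,"spin":0},{"hand":0,"tx":-0.009,"ty":0,"tz":0,"spin":0},{"hand":0,"tx":-0.008,"ty":0,"tz":0,"spin":0},{"hand":0,"tx":-0.008,"ty":0,"tz":0.001,"spin":0}]'
python3 -m creep '[{"hand":0,"tx":-0.007,"ty":0,"tz":0.002,"spin":0},{"hand":0,"tx":-0.007,"ty":0,"tz":0.004,"spin":0},{"hand":0,"tx":-0.007,"ty":0,"tz":0.004,"spin":0},{"hand":0,"tx":-0.005,"ty":0,"tz":0.006,"spin":0},{"hand":0,"tx":-0.005,"ty":0,"tz":0.006,"spin":0}]'
python3 -c "
from h import *
stat();s=cams.capture('scene')
cv2.imwrite('pics/n9.png',cv2.resize(s['color'][130:330,150:400],(690,552))[:,:,::-1])"
```

```text
time: 17.05
tool_pos: [578.0, 190.1, 95.2]
tcp_rot: [3.141, -0.0, 1.18]
contact_force: [0.8, 0.3, -0.1]
grip_width: 0.3
finger_force: 0.3
time: 17.68
tool_pos: [566.2, 161.7, 72.5]
tcp_rot: [-3.141, -0.0, 1.18]
contact_force: [-0.4, -0.1, 0.3]
grip_width: 0.4
finger_force: 0.2
t 17.675 tray [ 0.4 75.6] z 72.5 yaw-err deg -89.97 F [-0.4 -0.1  0.3] w 0.4
```

View pics/n9.png

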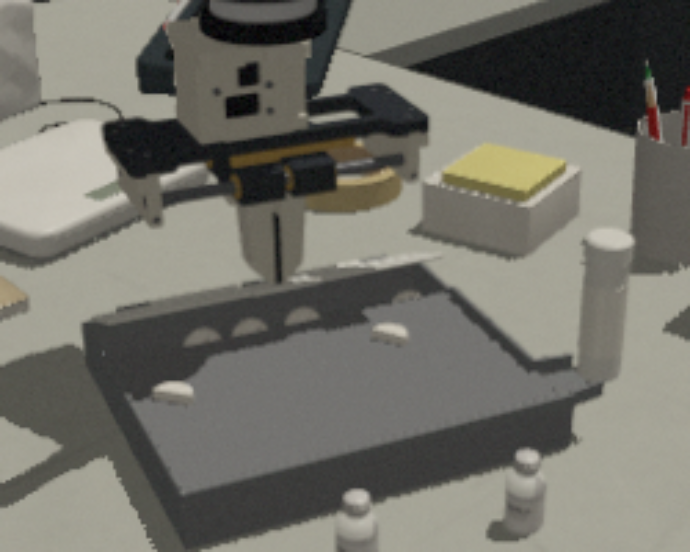

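The cover is at about 30° with the fingertip on top of it. Next I press it down gently.

```bash
python3 -m creep '[{"hand":0,"tx":-0.002,"ty":0,"tz":0.004,"spin":0},{"hand":0,"tx":-0.002,"ty":0,"tz":0.004,"spin":0},{"hand":0,"tx":-0.001,"ty":0,"tz":0.004,"spin":0},{"hand":0,"tx":0,"ty":0,"tz":0.003,"spin":0},{"hand":0,"tx":0,"ty":0,"tz":0.001,"spin":0}]'
python3 -m creep '[{"hand":0,"tx":0,"ty":0,"tz":0.001,"spin":0},{"hand":0,"tx":0,"ty":0,"tz":0.001,"spin":0},{"hand":0,"tx":0,"ty":0,"tz":0,"spin":0}]'
python3 -c "from h import *;stat()"
```

```text
time: 18.35
tool_pos: [564.3, 157.4, 56.7]
tcp_rot: [-3.141, 0.0, 1.18]
contact_force: [0.2, -0.1, 0.9]
grip_width: 0.3
finger_force: 0.1
time: 18.73
tool_pos: [564.5, 157.4, 55.0]
tcp_rot: [3.142, -0.0, 1.18]
contact_force: [-0.6, 0.5, 0.2]
grip_width: 0.3
finger_force: 0.0
t 18.725 tray [ 0.5 70.9] z 55.0 yaw-err deg -89.97 F [-0.6  0.5  0.2] w 0.3
```

```bash
python3 -m creep '[{"hand":0,"tx":0,"ty":0,"tz":0.0007,"spin":0},{"hand":0,"tx":0,"ty":0,"tz":0,"spin":0}]'
python3 -m creep '[{"hand":0,"tx":0,"ty":0,"tz":0.0007,"spin":0},{"hand":0,"tx":0,"ty":0,"tz":0,"spin":0}]'
```

```text
time: 18.98
tool_pos: [564.5, 157.4, 54.3]
tcp_rot: [3.141, -0.0, 1.18]
contact_force: [-0.8, 0.1, 0.7]
grip_width: 0.7
finger_force: 0.0
time: 19.23
tool_pos: [564.5, 157.4, 54.2]
tcp_rot: [3.141, -0.0, 1.18]
contact_force: [-2.3, 0.1, 4.9]
grip_width: 0.3
finger_force: 2.6
```

The force is rising at the stop. I'll give one more small press, then retreat and look.

```bash
python3 -m creep '[{"hand":0,"tx":0,"ty":0,"tz":0.0006,"spin":0},{"hand":0,"tx":0,"ty":0,"tz":0,"spin":0}]'
python3 -m creep '[{"hand":0,"tx":0,"ty":0,"tz":-0.01,"spin":0},{"hand":0,"tx":0,"ty":0,"tz":-0.05,"spin":0},{"hand":0,"tx":0,"ty":0,"tz":-0.06,"spin":0},{"hand":0,"tx":0.04,"ty":-0.04,"tz":0,"spin":0},{"hand":0,"tx":0.04,"ty":-0.04,"tz":0,"spin":0}]'
python3 -m creep '[{"hand":0,"tx":0.04,"ty":-0.04,"tz":0,"spin":0},{"hand":0,"tx":0.04,"ty":-0.04,"tz":0,"spin":0},{"hand":0,"tx":0.03,"ty":-0.04,"tz":0,"spin":0},{"hand":0,"tx":0,"ty":0,"tz":0,"spin":0}]'
python3 -c "
from h import *
stat();s=cams.capture('scene');c=cams.capture('top')
a=cv2.resize(c['color'][170:370,150:370],(594,540));b=cv2.resize(s['color'][180:330,160:400],(864,540))
cv2.imwrite('pics/n10.png',cv2.resize(np.hstack([a,b]),(800,296))[:,:,::-1])"
```

```text
time: 19.48
tool_pos: [564.5, 157.4, 54.2]
tcp_rot: [3.141, -0.0, 1.18]
contact_force: [-3.4, -1.1, 9.3]
grip_width: 0.4
finger_force: 4.5
time: 20.1
tool_pos: [521.0, 262.6, 174.4]
tcp_rot: [3.14, -0.002, 1.178]
contact_force: [1.0, -0.1, -0.1]
grip_width: 0.3
finger_force: 0.0
time: 20.6
tool_pos: [449.6, 412.1, 173.2]
tcp_rot: [-3.141, -0.001, 1.185]
contact_force: [0.2, -0.3, 0.2]
grip_width: 0.5
finger_force: 0.0
t 20.6 tray [-202.8  262.6] z 173.2 yaw-err deg -89.69 F [ 0.2 -0.3  0.2] w 0.5
```

View pics/n10.png

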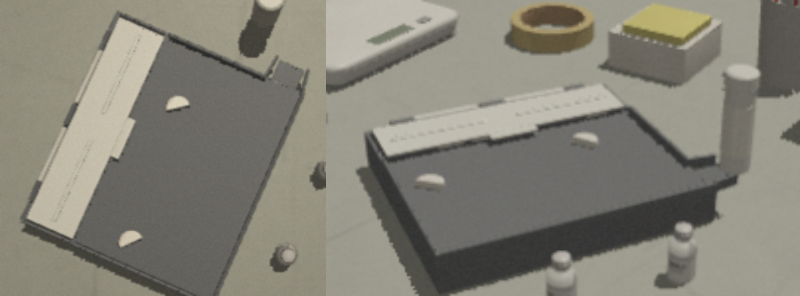

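The cover lies level over the trough. Both halves are on the deck at (177,103) and (129,238), and the tube and vials are standing. I'm handing in.

```bash
python3 -c "from plant import close_job;print(close_job())"
```

```text
the job is handed in; nothing more can be done
None
```

The job is handed in after 20.6 s on the robot's clock, though no verdict was returned: the four whole tablets are in the trough with the cover pressed shut to its stop at about 9 N, both halves are on the deck, and the tube and vials are still standing.

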